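# Clamp a freshly glued gift crate with a one-hand bar clamp

### The job

The little wooden gift crate has just been glued, and the one-hand bar clamp lies flat round it. Grip the clamp by its pistol grip and trigger and pump the trigger until both jaws bear on the crate, then finish still holding the trigger squeezed, so that the jaws press the crate firmly but gently, without crushing its thin boards. Leave clamp and crate lying on the counter, do not touch the crate or the far jaw with the robot, and leave the cheese, the glue bottle and the toy canal house where they are.

Things in the scene. Friction and masses are not known exactly. Their poses are not given: they have to be found in the camera images.
- clamp: Head of a one-hand bar clamp lying loose and flat on the counter (whole clamp 0.8 kg, 34 mm thick): black housing 50 x 46 mm round a steel bar, a jaw, a pistol grip. Origin on the counter under the bar, mid-housing; +y along the bar to the far jaw, +x the way both jaws reach (to x = 80 mm), -x the way the pistol grip points, roughly to the robot. It slides up to 10 mm along y in each squeeze.
- clamp_grip (a point): Where to put the gripper round, closing along the clamp's y: x = -58 mm, y = 0, z = 17 mm in the head's frame (axes as the head's), midway between the back of the grey pistol grip (x -37 to -106, y -34 to -8, z 0 to 34 mm) and the front of the open trigger (y = 33 mm): 67 mm across; 40 mm fully squeezed, when its middle has gone 13 mm to -y: the trigger moves, the grip does not.
- trigger_hinge (a joint): Angle of the black trigger lever before the pistol grip (rad): 0 sprung out, 0.36 fully in; spring 3 to 4 N at clamp_grip. A full squeeze draws the far jaw in by 7 mm, one tooth of the ratchet; let out fully, it springs back over the next tooth and the jaw stays. 3 to 7 squeezes close the jaws. When they bear on the crate the trigger stops part way in (0.2 to 0.34) or the bar hardly moves on.
- trigger_pad (a point): Point on the front face of the trigger lever level with clamp_grip; moves with the lever, which spans x = -29 to -98 mm and z = 5 to 29 mm of the head's frame. With the jaws on the crate a grip of 20 N presses it with about 13 to 25 N, 28 N: 25 to 50 N, 40 N: 45 to 80 N, more on a fresh tooth, and only as long as the trigger is kept squeezed. 20 N is enough to pump.
- clamp_bar (a joint): How far (m) the steel bar (7 x 18 x 270 mm, its middle 17 mm above the counter, a toothed rack along its side) with the far jaw is drawn through the head: 0 widest, 0.002 to 0.022 at the start; the pad faces are 155 mm less this value apart, so they close on the 110 mm crate at 0.043 to 0.045. A brake of 4 N keeps the bar where it is left.
- far_jaw: Far jaw, black with a grey pad, fixed on the end of the bar, 34 mm high, sliding on the counter. Axes as the clamp head's; its origin lies about 205 mm from its middle, near the head, so use far_pad.
- far_pad (a point): Middle of the far jaw's pad face (34 x 30 mm), 16 mm above the counter, facing the head jaw's pad.
- head_pad (a point): Middle of the head jaw's pad face (34 x 30 mm; x = 62, y = 32 mm in the head's frame), 16 mm above the counter, facing the far jaw.
- crate: Small open crate of thin light wooden slats, 100 x 110 x 52 mm high, walls 6 mm, about 0.3 kg, loose on the counter between the jaws. Origin at the centre of its underside; its y (110 mm) lies along the bar. At the start some 3 to 8 mm off the head jaw's pad and farther from the far jaw's. Over 90 N crushes its boards.
- cheese: Small yellow Gouda cheese, 116 mm across, 60 mm high, loose; bystander. Origin at the centre of its underside.
- glue_bottle: White glue bottle with a pointed orange cap, 52 mm across, 148 mm high, loose; bystander. Origin at the centre of its underside.
- canal_house: Brown toy canal house with a stepped gable, 60 x 75 mm, 142 mm high, loose; bystander. Origin at the centre of its underside.
There are look-alikes about, which are no part of the job. Several things have the shape of the crate; the one meant has the colours described above.

How it is judged:
By the outcome, as a careful person would: the job done as asked, in the order asked, and still so for the second after the job is handed in, while the arm keeps its last pose, push and grip.
It also fails if it takes over 48 s, if anything falls off the work surface, if the arm or the gripper's body presses on something with over 40 N, if the wrist force passes 120 N, or if a joint passes its speed limit or range.

### The arm

A 7-joint arm with a two-finger parallel gripper is mounted at the origin on the work surface. World frame = base frame: x ahead of the robot, y to its left, z up, the work surface at z = 0. Lengths are in m, angles in degrees, forces in N, time in s.
With the tool pointing down it reaches from about 0.425 to 0.875 m from the base axis. Payload 4.7 kg.
Tool frame: the origin (TCP) lies midway between the tips of the shut fingers; the grasp point (between the pads) lies 19 mm behind it (r.hold_point_z is the distance from the TCP to the grasp point, in m); z points along the fingers, y is the line along which they close (so a half turn about z gives the same grasp; the last joint's range is limited). The gripper opens to 87 mm and grips with 3 to 60 N. Pads are 19 mm wide; open, the fingers measure 117 mm over their backs; the gripper's body (75 mm by 190 mm) begins 51 mm behind the grasp point.
Start: joints at [64.693, 18.392, -4.016, 83.108, 1.295, 78.541, -3.26], TCP at [0.286, -0.584, 0.223] pointing down, gripper open.
Joint ranges: [-163.93, 163.93], [-17.29, 119.83], [-79.2, 71.16], [3.27, 140.29], [-89.18, 269.18], [5.43, 117.66], [-154.24, 154.24]. Speed limits (degrees/s): [147.25, 147.25, 180, 180, 180, 180, 180].

### API

Orientations are given as a 3x3 rotation matrix whose columns are the frame's x, y, z axes.
In Python, from plant import readout, eyes, job, spotter, r gives the robot as it stands.
- The arm moves only by the tool jog_arm, never from a script. Its argument "motion" is a list of rows, each a list of 4 numbers: the shift along the tool's x, y, z scaled (see below), then the turn about the tool's z scaled (see below). A call has 1 to 12 rows; each row shifts and turns the commanded pose from where the row before left it, along the tool's axes as they then stand; what a row does not reach is not made up. The controller multiplies each number of a shift by 200 mm and each number of a turn by 45 degrees. A row lasts 1/10 s, in which the tool goes at most 50 mm and 8.59 degrees, less where a joint would pass 70% of its speed; a pose out of reach is approached as far as the arm can. A call with a number of a shift or a turn outside -1 to 1 is refused whole. A call with a gripper value outside its range is refused whole. "gripper" is the closure, from 0 (fully open) to 1 (shut), set as the call begins (left out, the last holds). The fingers move at their own pace and stop on an object; "grip_force" is the grip in N (left out, the last holds). Time passes only in rows, so rows that do not move let the fingers close. It gives the time, the measured TCP pose, the force, the opening and the grip force at its end, in the units of the state.
- readout.read_state(): the state, without advancing time (a new reading comes with each control period).
- eyes.get_image(name): name is "side" or "top" or "wrist"; returns the picture (384x512x3 uint8, red, green, blue); there is no depth.
- eyes.get_calibration(name): a dict with "fov_y" (degrees; the focal length in pixels is half the picture's height over the tangent of half this angle, whatever the lens; pixels are square), "cx", "cy" (the principal point, pixels), "R" (3x3) and "t" (3): a world point X has camera coordinates R X + t; the wrist camera has in their place "hand_eye" (4x4, takes a point from camera to tool coordinates, whose origin is the TCP and whose axes are the flange's). Camera axes: x right, y down, z forward; pixel columns grow to the right and rows downward; lengths in m; the calibration is good to about 2 mm. A picture is of the moment at which its call begins: read the wrist's pose just before it. get_calibration takes no time and is no camera call.
- job.sign_off(): hands the job in; it is judged then, once.
Trained networks look in the newest picture that a camera, given by its name, has taken for a name from the list of things; names that differ only in an ending like _2 or _b are one class to them, and where a whole thing is asked for, a point or a joint stands for the part that bears it (a point fixed in the world has none). Each returns a list of dicts, best first, with "p" (0 to 1); they miss things now and then, are a little off and sometimes report something else, mostly with a low value. They report only what shows in the picture. A call takes as long as a camera call. They do not tell look-alikes from the thing itself.
- spotter.spot_in(query, camera): "bbox" ([centre column, centre row, width, height] in pixels, round what is visible of it).
- spotter.landmark_of(query, camera): "xy" ([column, row] in pixels: a listed point, or the origin of a listed thing).
The state is a dict: "time_s": time; "joint_pos": joint angles; "joint_velocities": joint speeds; "tau": joint torques, N m; "ee_pos": TCP position; "ee_rot": TCP orientation; "force": force on the tool from outside, world axes, zero at the start; "torque": the same for the moment, N m; "gripper_width": finger opening in m; "grasp_force": force on a finger pad.
Only numpy, scipy, OpenCV 4.12 (cv2) and the standard library are available. Lean on these libraries where they do the work, as an engineer would, in place of code of your own. Each camera call takes 0.05 s, during which the arm holds its last target. There are 200 camera calls.

## Working session

There is one attempt and no reset: what is moved stays moved. The work goes in short steps, Python scripts to look and compute and a tool call to move; the robot and the scene stay as the last step left them, time stands still between calls to the robot, and variables do not carry over. Pictures are saved under pics/ and viewed, at most 10 in all, crops included, and the job is handed in when it is done.

Besides the shell and the picture viewer there is one more tool, called after ">>>" as name(argument=value, ...) on one line, values as JSON. jog_arm: Moves the arm, as the interface text tells. Shifts and turns lie within -1 to 1; 1 stands for 200 mm of shift or 45 degrees of turn. Its arguments: {"type":"object","properties":{"motion":{"type":"array"},"gripper":{"type":"number"},"grip_force":{"type":"number"}},"required":["motion"]}

```bash
mkdir -p pics; cat > h.py <<'E'
import numpy as np, cv2, json
from plant import readout, eyes, job, spotter, r
def snap(c,f):
    im=eyes.get_image(c); cv2.imwrite('pics/'+f,im[:,:,::-1]); return im
def ray(c,px,st=None):
    k=eyes.get_calibration(c); f=192/np.tan(np.radians(k['fov_y']/2))
    d=np.array([(px[0]-k['cx'])/f,(px[1]-k['cy'])/f,1])
    if c=='wrist':
        H=np.array(k['hand_eye']); R=np.array(st['ee_rot'])
        return R@H[:3,3]+np.array(st['ee_pos']), R@H[:3,:3]@d
    R=np.array(k['R']);return -R.T@np.array(k['t']), R.T@d
def atz(c,px,z,st=None):
    o,d=ray(c,px,st); return o+d*(z-o[2])/d[2]
E
python3 - <<'E'
from h import *
a=snap('top','t0.png'); 
for q,z in [('clamp',0),('clamp_grip',.017),('trigger_pad',.017),('far_pad',.016),('head_pad',.016),('crate',0),('cheese',0),('glue_bottle',0),('canal_house',0)]:
    for d in spotter.landmark_of(q,'top')[:3]:
        print(q,round(d['p'],2),np.round(d['xy'],1),np.round(atz('top',d['xy'],z),4))
b=snap('side','s0.png')
s=readout.read_state();print(s['time_s'],s['ee_pos'],np.round(s['ee_rot'],3),eyes.get_calibration('top'),r.hold_point_z)
cv2.imwrite('pics/ts0.png',cv2.resize(np.vstack([a,b])[:,:,::-1],None,fx=.78,fy=.78))
E
```

```text
clamp_grip 0.97 [273.1 219.4] [ 0.5304 -0.07    0.017 ]
trigger_pad 0.57 [260.6 223.1] [ 0.5171 -0.0288  0.017 ]
trigger_pad 0.48 [253.3 187.9] [ 0.6335 -0.0018  0.017 ]
far_pad 0.92 [213.2 196.7] [0.6007 0.1308 0.016 ]
head_pad 0.85 [253.7 186.6] [ 0.638 -0.003  0.016]
crate 0.95 [231.5 251.9] [0.4194 0.0652 0.    ]
crate 0.84 [167.5 221.3] [0.5155 0.2819 0.    ]
crate 0.78 [236.8 189. ] [0.6299 0.0537 0.    ]
cheese 0.79 [372.1 246.7] [ 0.4476 -0.4052  0.    ]
glue_bottle 0.53 [383.8 196.6] [ 0.6171 -0.446   0.    ]
glue_bottle 0.34 [253.1 187. ] [ 0.6381 -0.0012  0.    ]
glue_bottle 0.26 [116.6 211.6] [0.5435 0.4527 0.    ]
canal_house 0.93 [118.2 211.1] [0.5453 0.4475 0.    ]
canal_house 0.66 [252.9 187.2] [ 6.374e-01 -6.000e-04  0.000e+00]
canal_house 0.16 [275.4 218.1] [ 0.5351 -0.0788  0.    ]
0.55 [ 0.28609467 -0.5836609   0.22258596] [[ 0.898  0.44  -0.   ]
 [ 0.44  -0.898 -0.   ]
 [-0.     0.    -1.   ]] {'fov_y': 55.50579032380432, 'cx': 254.83563471022245, 'cy': 189.309215666749, 'R': array([[ 0.024617  , -0.99954029,  0.0176978 ],
       [-0.99547257, -0.02613489, -0.09138564],
       [ 0.09180616, -0.01536803, -0.9956583 ]]), 't': array([-0.02279467,  0.62739542,  1.17626982])} 0.0187
```

View pics/t0.png

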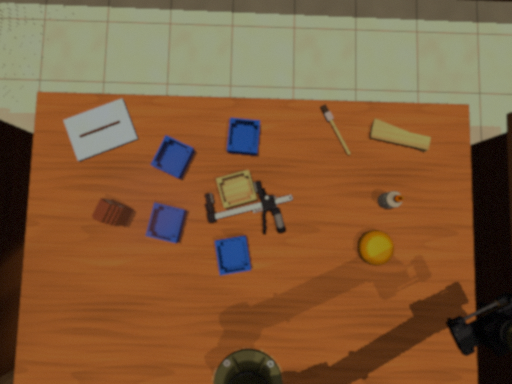

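View pics/s0.png

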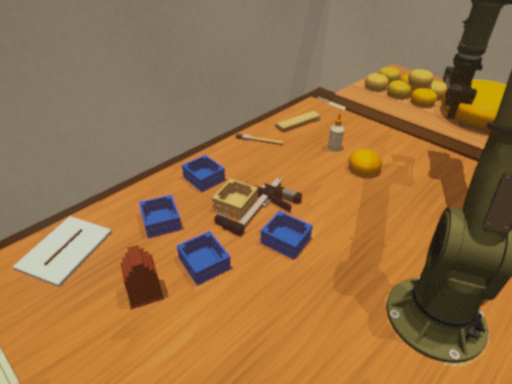

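The wooden crate is at (237,189) and the clamp head at (265,203), with its grip at (275,220). The look-alikes are the blue crates at (233,254), (166,222), (174,157) and (243,137). The description calls for the pale wooden one. I'll move above the clamp, staying high, and take a close look.

>>> jog_arm(motion=[[0.18,-0.145,0,0],[0.18,-0.145,0,0],[0.18,-0.145,0,0],[0.18,-0.145,0,0],[0.18,-0.145,0,0],[0.18,-0.145,0,0],[0.18,-0.145,0,0],[0.18,-0.145,0,0],[0.18,-0.145,0,0],[0.18,-0.145,0,0],[0.18,-0.145,0,0],[0.18,-0.145,0,0]], gripper=0, grip_force=20)

```text
time_s: 1.75
ee_pos: [0.5214, -0.0794, 0.223]
ee_rot: [[0.898, 0.44, 0.001], [0.44, -0.898, -0.001], [0.001, 0.001, -1.0]]
force: [0.6, -0.6, 1.2]
gripper_width: 0.0868
grasp_force: 0.0
```

>>> jog_arm(motion=[[0,0,0,0.12],[0,0,0,0.11],[0,0,0,0],[0,0,0,0]])

```text
time_s: 2.15
ee_pos: [0.5208, -0.0812, 0.2226]
ee_rot: [[0.962, 0.273, 0.0], [0.273, -0.962, -0.0], [0.0, 0.0, -1.0]]
force: [-0.9, 0.4, -0.2]
gripper_width: 0.087
grasp_force: 0.0
```

```bash
python3 - <<'E'
from h import *
s=readout.read_state(); a=snap('wrist','w0.png'); print(s['time_s'],s['ee_pos'],np.round(s['ee_rot'],3))
for q,z in [('clamp',0),('clamp_grip',.017),('trigger_pad',.017),('far_pad',.016),('head_pad',.016),('crate',0)]:
    for d in spotter.landmark_of(q,'wrist')[:2]:
        print(q,round(d['p'],2),np.round(d['xy'],1),np.round(atz('wrist',d['xy'],z,s),4))
E
```

```text
2.15 [ 0.5207563  -0.08124348  0.22259184] [[ 0.962  0.273  0.   ]
 [ 0.273 -0.962 -0.   ]
 [ 0.     0.    -1.   ]]
clamp 0.6 [249.7 107.1] [ 0.5866 -0.052   0.    ]
clamp_grip 0.74 [248.3 157.7] [ 0.528  -0.0666  0.017 ]
trigger_pad 0.62 [218.6 158.5] [ 0.5169 -0.0311  0.017 ]
far_pad 0.94 [97.5 51.2] [0.5991 0.1294 0.016 ]
far_pad 0.62 [222.1  52.4] [ 0.6363 -0.0064  0.016 ]
head_pad 0.72 [219.8  53.5] [ 0.6344 -0.0042  0.016 ]
crate 0.66 [172.6  49.9] [0.6245 0.0526 0.    ]
```

View pics/w0.png

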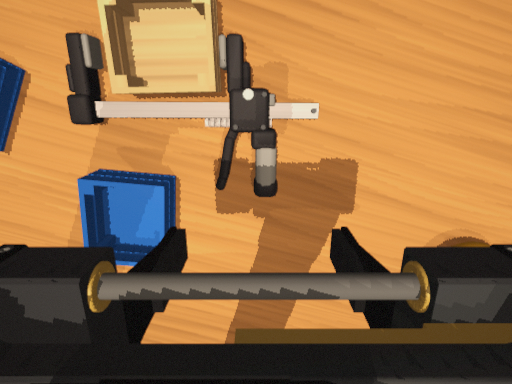

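The wrist view shows the wooden crate at (160,45), the clamp head at (248,108), the grip at (265,165) and the open trigger at (228,160). The bar is horizontal in the image, so the yaw is right. The blue crate at (128,215) is clear of the descent. Next I'll centre over the grip and go down partway.

>>> jog_arm(motion=[[0.058,-0.055,0.1,0],[0,0,0.2,0],[0,0,0.2,0],[0,0,0.2,0],[0,0,0.05,0],[0,0,0,0],[0,0,0,0]])

```text
time_s: 3.2
ee_pos: [0.5304, -0.0674, 0.0743]
ee_rot: [[0.962, 0.272, 0.003], [0.272, -0.962, -0.0], [0.002, 0.001, -1.0]]
force: [0.7, 0.5, 0.8]
gripper_width: 0.087
grasp_force: 0.0
```

```bash
python3 - <<'E'
from h import *
s=readout.read_state(); a=snap('wrist','w1.png'); print(s['time_s'],s['ee_pos'],s['force'])
for q,z in [('clamp_grip',.017),('trigger_pad',.017),('head_pad',.016)]:
    for d in spotter.landmark_of(q,'wrist')[:2]:
        print(q,round(d['p'],2),np.round(d['xy'],1),np.round(atz('wrist',d['xy'],z,s),4))
E
```

```text
3.2 [ 0.53043887 -0.06742435  0.07432435] [0.7055209  0.54858056 0.82557874]
clamp_grip 0.58 [256.6 211. ] [ 0.5279 -0.0671  0.017 ]
trigger_pad 0.81 [211.9 209.4] [ 0.5197 -0.0326  0.017 ]
trigger_pad 0.59 [257.3 207.9] [ 0.5306 -0.0669  0.017 ]
head_pad 0.59 [209.1  41.5] [ 0.6365 -0.0036  0.016 ]
```

View pics/w1.png

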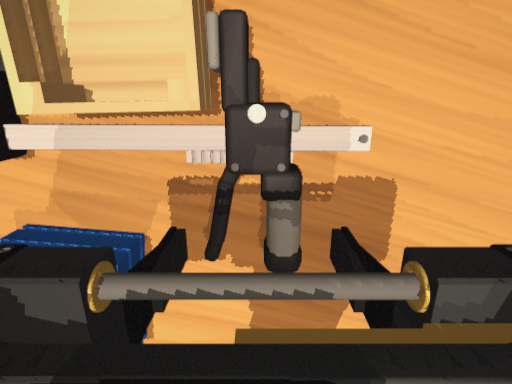

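The grip (285,220) and the trigger (215,215) lie centred between the fingers. Next I'll descend and do the first squeeze.

>>> jog_arm(motion=[[0,0,0.15,0],[0,0,0.13,0],[0,0,0.06,0],[0,0,0.01,0],[0,0,0,0]])

```text
time_s: 3.9
ee_pos: [0.5296, -0.0673, 0.0033]
ee_rot: [[0.962, 0.272, 0.001], [0.272, -0.962, -0.0], [0.001, 0.0, -1.0]]
force: [-0.2, -0.8, 0.6]
gripper_width: 0.087
grasp_force: 0.0
```

>>> jog_arm(motion=[[0,0,0,0],[0,0,0,0],[0,0,0,0],[0,0,0,0],[0,0,0,0],[0,0,0,0],[0,0,0,0],[0,0,0,0]], gripper=1, grip_force=20)

```text
time_s: 4.7
ee_pos: [0.5289, -0.0702, 0.003]
ee_rot: [[0.963, 0.271, -0.0], [0.271, -0.963, -0.003], [-0.001, 0.003, -1.0]]
force: [-0.9, -5.3, 4.1]
gripper_width: 0.0397
grasp_force: 20.2
```

```bash
cat > m.py <<'E'
from h import *
def pads(c,st=None):
    o={}
    eyes.get_image(c)
    for q in ['far_pad','head_pad']:
        o[q]=[(round(d['p'],2),np.round(atz(c,d['xy'],.016,st),4)) for d in spotter.landmark_of(q,c)[:2]]
    print(c,o)
    try: print('gap',np.linalg.norm(o['far_pad'][0][1]-o['head_pad'][0][1]))
    except Exception: pass
s=readout.read_state(); print(s['time_s'],s['ee_pos'],s['force'],s['gripper_width'],s['grasp_force'])
pads('top'); pads('wrist',s)
E
python3 m.py
```

```text
4.7 [ 0.5289336  -0.07019506  0.00301562] [-0.89709437 -5.28660249  4.14672063] 0.039707314927847605 20.192407089052722
top {'far_pad': [(0.96, array([0.6068, 0.1264, 0.016 ])), (0.28, array([ 0.4517, -0.3988,  0.016 ]))], 'head_pad': [(0.65, array([0.6355, 0.0019, 0.016 ]))]}
gap 0.127765175223924
wrist {'far_pad': [], 'head_pad': [(0.7, array([0.6362, 0.0009, 0.016 ]))]}
```

>>> jog_arm(motion=[[0,0,0,0],[0,0,0,0],[0,-0.025,0,0],[0,0,0,0],[0,0,0,0],[0,0,0,0],[0,0,0,0],[0,0,0,0]], gripper=0)

```text
time_s: 5.8
ee_pos: [0.5273, -0.063, 0.0024]
ee_rot: [[0.962, 0.272, -0.001], [0.272, -0.962, -0.001], [-0.001, 0.0, -1.0]]
force: [-0.6, 0.1, 0.2]
gripper_width: 0.0859
grasp_force: 0.1
```

```bash
python3 - <<'E'
from m import *
a=snap('wrist','w2.png')
E
```

```text
5.8 [ 0.52725593 -0.06297654  0.00237203] [-0.62253198  0.0958752   0.18761031] 0.08589427555266595 0.0950080484199134
top {'far_pad': [(0.73, array([0.6032, 0.1219, 0.016 ]))], 'head_pad': [(0.68, array([0.631 , 0.0045, 0.016 ]))]}
gap 0.12064659133187311
wrist {'far_pad': [], 'head_pad': [(0.74, array([ 6.371e-01, -6.000e-04,  1.600e-02]))]}
```

View pics/w2.png

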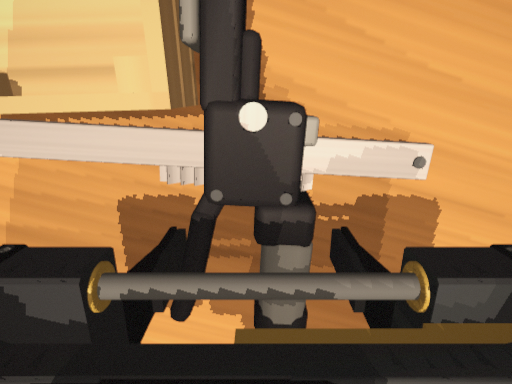

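The trigger has sprung back out (195,270) and the grip is at (285,270), with the clamp yawed about 2–3°. I'll keep pumping.

>>> jog_arm(motion=[[0,0,-0.008,0],[0,0,0,0],[0,0,0,0],[0,0,0,0],[0,0,0,0],[0,0,0,0],[0,0,0,0],[0,0,0,0]], gripper=1, grip_force=20)

```text
time_s: 6.95
ee_pos: [0.5269, -0.064, 0.0037]
ee_rot: [[0.963, 0.271, -0.001], [0.271, -0.963, -0.001], [-0.002, 0.001, -1.0]]
force: [-3.5, -4.2, -3.2]
gripper_width: 0.0401
grasp_force: 20.1
```

>>> jog_arm(motion=[[0,0,0,0],[0,0,0,0],[0,0,0,0],[0,0,0,0],[0,0,0,0],[0,0,0,0],[0,0,0,0],[0,0,0,0]], gripper=0)

```text
time_s: 7.75
ee_pos: [0.5279, -0.0627, 0.0044]
ee_rot: [[0.962, 0.271, 0.001], [0.271, -0.962, -0.0], [0.001, 0.0, -1.0]]
force: [1.0, 1.4, 0.8]
gripper_width: 0.0858
grasp_force: 0.9
```

```bash
python3 - <<'E'
from m import *
a=snap('wrist','w3.png')
E
```

```text
7.75 [ 0.52794359 -0.0627082   0.004373  ] [0.9900569  1.40915567 0.75721184] 0.08577078377956618 0.8900267436911236
top {'far_pad': [(0.76, array([0.6153, 0.1333, 0.016 ]))], 'head_pad': [(0.63, array([0.6393, 0.0087, 0.016 ])), (0.58, array([0.5464, 0.4396, 0.016 ]))]}
gap 0.12689034636251886
wrist {'far_pad': [], 'head_pad': []}
```

View pics/w3.png

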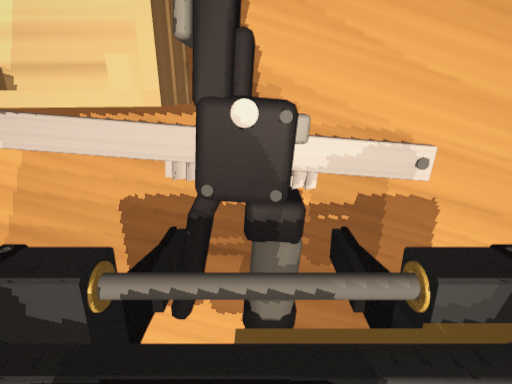

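Trigger almost touches the left finger at (188,300), so I'll shift 4 mm towards the far jaw and match the yaw so it can spring out fully. Then I'll squeeze again.

>>> jog_arm(motion=[[0,-0.02,0,0.05],[0,0,0,0],[0,0,0,0],[0,0,0,0]])

```text
time_s: 8.5
ee_pos: [0.5262, -0.0587, 0.004]
ee_rot: [[0.972, 0.234, -0.001], [0.234, -0.972, -0.0], [-0.001, -0.0, -1.0]]
force: [-0.1, 1.2, 0.1]
gripper_width: 0.0876
grasp_force: 0.9
```

>>> jog_arm(motion=[[0,0,0,0],[0,0,0,0],[0,0,0,0],[0,0,0,0],[0,0,0,0],[0,0,0,0],[0,0,0,0],[0,0,0,0]], gripper=1, grip_force=20)

```text
time_s: 9.3
ee_pos: [0.5257, -0.0602, 0.0038]
ee_rot: [[0.972, 0.233, -0.002], [0.233, -0.972, -0.002], [-0.002, 0.001, -1.0]]
force: [-3.7, -3.9, -2.9]
gripper_width: 0.0394
grasp_force: 20.3
```

```bash
python3 - <<'E'
from m import *
E
```

```text
9.3 [ 0.52573474 -0.0602463   0.00375244] [-3.74535797 -3.85554073 -2.89691472] 0.03938120346609009 20.265675132977776
top {'far_pad': [(0.7, array([0.62  , 0.1192, 0.016 ]))], 'head_pad': [(0.92, array([0.6435, 0.0172, 0.016 ]))]}
gap 0.10467210707729162
wrist {'far_pad': [], 'head_pad': []}
```

>>> jog_arm(motion=[[0,0,0,0],[0,0,0,0],[0,-0.02,0,0],[0,0,0,0],[0,0,0,0],[0,0,0,0],[0,0,0,0],[0,0,0,0]], gripper=0)

```text
time_s: 10.4
ee_pos: [0.5258, -0.0551, 0.0043]
ee_rot: [[0.972, 0.233, 0.0], [0.233, -0.972, -0.0], [0.0, 0.0, -1.0]]
force: [1.3, 0.8, 0.1]
gripper_width: 0.0858
grasp_force: 0.7
```

```bash
python3 - <<'E'
from m import *
a=eyes.get_image('wrist');b=eyes.get_image('top')[150:250,180:310]
b=cv2.resize(b,(499,384),interpolation=cv2.INTER_CUBIC)
cv2.imwrite('pics/w4.png',cv2.resize(np.hstack([a,b])[:,:,::-1],(800,304)))
E
```

```text
10.4 [ 0.52579023 -0.05508888  0.00426616] [1.32883932 0.83997162 0.09924896] 0.08584878348925125 0.7295714421707089
top {'far_pad': [(0.85, array([0.619 , 0.1175, 0.016 ])), (0.73, array([ 0.6095, -0.4434,  0.016 ]))], 'head_pad': [(0.84, array([0.6393, 0.0104, 0.016 ]))]}
gap 0.10900688051678205
wrist {'far_pad': [], 'head_pad': []}
```

View pics/w4.png

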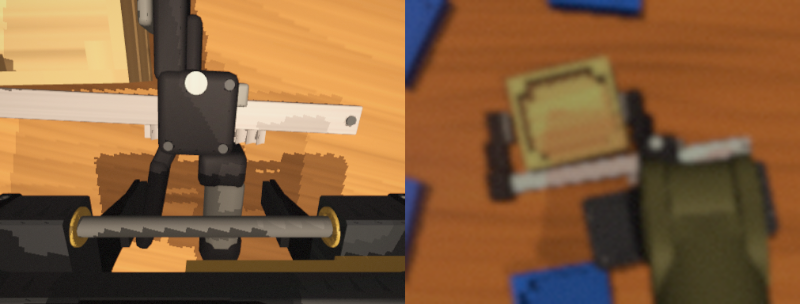

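The bar is drawn in further, with its end at (350,120). The jaws are now a few mm from the crate and the trigger is out at (150,200). Next squeeze.

>>> jog_arm(motion=[[0,0,0,0],[0,0,0,0],[0,0,0,0],[0,0,0,0],[0,0,0,0],[0,0,0,0],[0,0,0,0],[0,0,0,0],[0,0,0,0]], gripper=1, grip_force=20)

```text
time_s: 11.7
ee_pos: [0.5248, -0.056, 0.0038]
ee_rot: [[0.973, 0.233, -0.002], [0.233, -0.973, -0.001], [-0.002, 0.001, -1.0]]
force: [-2.8, -2.5, -2.7]
gripper_width: 0.0391
grasp_force: 20.2
```

```bash
python3 - <<'E'
from m import *
a=eyes.get_image('wrist');b=eyes.get_image('top')[150:250,180:310]
b=cv2.resize(b,(499,384),interpolation=cv2.INTER_CUBIC)
cv2.imwrite('pics/w5.png',cv2.resize(np.hstack([a,b])[:,:,::-1],(800,304)))
E
```

```text
11.7 [ 0.52482499 -0.0560395   0.00375015] [-2.79346071 -2.45048339 -2.65138894] 0.03912931755795881 20.171268637568573
top {'far_pad': [(0.81, array([0.6171, 0.1284, 0.016 ]))], 'head_pad': [(0.74, array([0.6452, 0.0152, 0.016 ]))]}
gap 0.11663554346767539
wrist {'far_pad': [], 'head_pad': []}
```

View pics/w5.png

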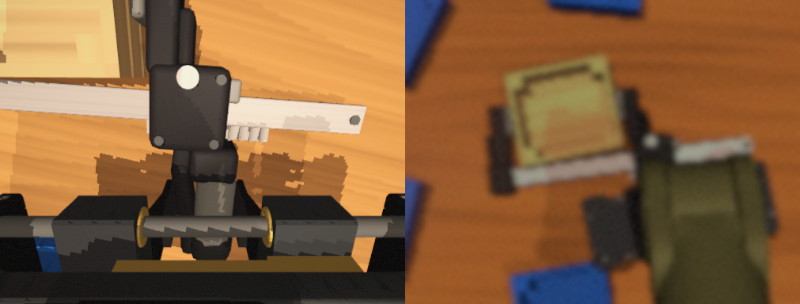

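Squeezed fully again: 4 teeth taken, and the jaws are very close to the crate. Release, re-centre and squeeze again.

>>> jog_arm(motion=[[0,0,0,0],[0,0,0,0],[0,-0.02,0,0],[0,0,0,0],[0,0,0,0],[0,0,0,0],[0,0,0,0],[0,0,0,0],[0,0,0,0]], gripper=0)

```text
time_s: 13.0
ee_pos: [0.5251, -0.0512, 0.0043]
ee_rot: [[0.972, 0.233, 0.001], [0.233, -0.972, -0.0], [0.001, 0.001, -1.0]]
force: [2.8, 1.8, 0.4]
gripper_width: 0.0866
grasp_force: 1.1
```

>>> jog_arm(motion=[[0,0,0,0],[0,0,0,0],[0,0,0,0],[0,0,0,0],[0,0,0,0],[0,0,0,0],[0,0,0,0],[0,0,0,0],[0,0,0,0]], gripper=1, grip_force=20)

```text
time_s: 13.9
ee_pos: [0.5236, -0.0521, 0.0036]
ee_rot: [[0.973, 0.233, -0.002], [0.233, -0.973, -0.001], [-0.002, 0.001, -1.0]]
force: [-2.0, -2.7, -3.5]
gripper_width: 0.044
grasp_force: 19.9
```

```bash
python3 - <<'E'
from m import *
a=eyes.get_image('wrist');b=eyes.get_image('top')[150:250,180:310]
b=cv2.resize(b,(499,384),interpolation=cv2.INTER_CUBIC)
cv2.imwrite('pics/w6.png',cv2.resize(np.hstack([a,b])[:,:,::-1],(800,304)))
E
```

```text
13.9 [ 0.5235993  -0.05205327  0.0035749 ] [-1.99842187 -2.74697764 -3.45816994] 0.04399425279562942 19.876582448050613
top {'far_pad': [(0.81, array([0.6264, 0.1174, 0.016 ]))], 'head_pad': []}
wrist {'far_pad': [], 'head_pad': []}
```

View pics/w6.png

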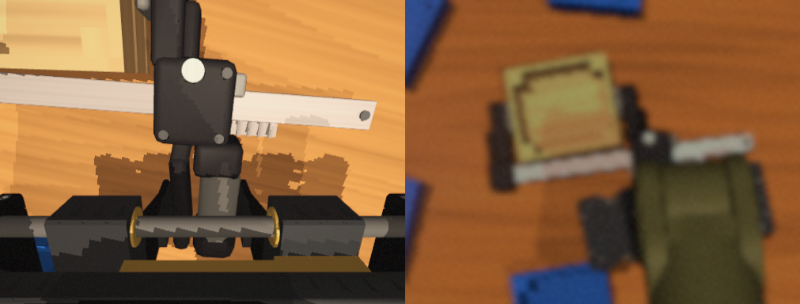

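The trigger now stops part way (44 mm against 39 mm before) and both jaws touch the crate. I'll raise the grip to 28 N for a firm but gentle press and hold.

>>> jog_arm(motion=[[0,0,0,0],[0,0,0,0],[0,0,0,0],[0,0,0,0]], gripper=1, grip_force=24)

```text
time_s: 14.7
ee_pos: [0.5246, -0.0507, 0.0041]
ee_rot: [[0.972, 0.234, -0.0], [0.234, -0.972, 0.0], [-0.0, -0.0, -1.0]]
force: [-3.1, -2.2, -6.7]
gripper_width: 0.0427
grasp_force: 23.8
```

>>> jog_arm(motion=[[0,0,0,0],[0,0,0,0],[0,0,0,0],[0,0,0,0],[0,0,0,0],[0,0,0,0],[0,0,0,0],[0,0,0,0]], gripper=1, grip_force=28)

```text
time_s: 15.5
ee_pos: [0.5247, -0.0508, 0.0041]
ee_rot: [[0.972, 0.234, -0.0], [0.234, -0.972, 0.0], [-0.0, -0.0, -1.0]]
force: [-2.8, 0.1, -5.6]
gripper_width: 0.0414
grasp_force: 27.7
```

>>> jog_arm(motion=[[0,0,0,0],[0,0,0,0],[0,0,0,0],[0,0,0,0],[0,0,0,0],[0,0,0,0],[0,0,0,0],[0,0,0,0],[0,0,0,0],[0,0,0,0]])

```text
time_s: 16.5
ee_pos: [0.5247, -0.0508, 0.0041]
ee_rot: [[0.972, 0.234, 0.0], [0.234, -0.972, -0.0], [0.0, 0.0, -1.0]]
force: [-2.5, -0.8, -6.8]
gripper_width: 0.0416
grasp_force: 27.7
```

```bash
python3 - <<'E'
from h import *
a=eyes.get_image('side')[120:300,110:390];b=eyes.get_image('top')[150:250,180:310]
cv2.imwrite('pics/f.png',cv2.resize(np.hstack([cv2.resize(a,(466,300)),cv2.resize(b,(330,300),interpolation=cv2.INTER_CUBIC)])[:,:,::-1],(796,300)))
s=readout.read_state();print(s['time_s'],s['gripper_width'],s['grasp_force'])
E
```

```text
16.6 0.04148113403123033 27.6688444307365
```

View pics/f.png

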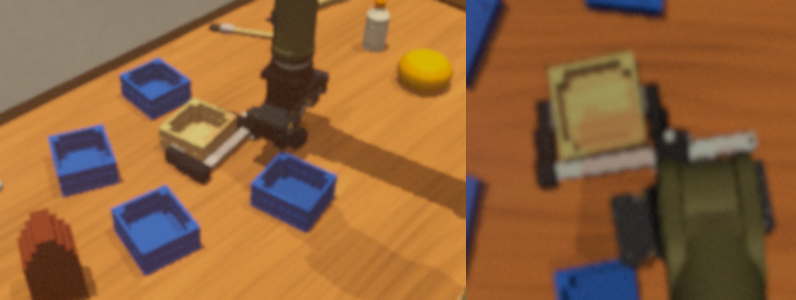

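The crate at (200,130) sits between both jaws, lying flat on the counter, and the bystanders are where they were. Handing in.

```bash
python3 -c "
from h import *
print(job.sign_off())"
```

```text
the job is handed in; nothing more can be done
None
```

I handed the job in with both jaws on the wooden crate and the trigger still squeezed at 28 N; on the fifth squeeze it stopped part way in, so the jaws are bearing. The jaw force itself wasn't measured (your figures put it at about 25–50 N, maybe more on a fresh tooth). The cheese, glue bottle and canal house look unmoved.

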